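# Nest the parts cups in their trough

## Robot

A 7-joint arm with a two-finger parallel gripper is mounted at the origin on the work surface. World frame = base frame: x ahead of the robot, y to its left, z up, the work surface at z = 0. Lengths are in m, angles in rad, forces in N, time in s.
With the tool pointing down it reaches from about 0.425 to 0.875 m from the base axis. Payload 4.7 kg.
Tool frame: the origin (TCP) lies midway between the tips of the shut fingers; the grasp point (between the pads) lies 19 mm behind it; z points along the fingers, y is the line along which they close (so a half turn about z gives the same grasp; the last joint's range is limited). The gripper opens to 87 mm and grips with 3 to 60 N. Pads are 19 mm wide; open, the fingers measure 117 mm over their backs; the gripper's body (75 mm by 190 mm) begins 51 mm behind the grasp point.
Start: joints at [1.134, 0.321, -0.07, 1.45, 0.023, 1.371, -0.057], TCP at [0.283, -0.585, 0.223] pointing down, gripper open.
Joint ranges: [-2.86, 2.86], [-0.3, 2.09], [-1.38, 1.24], [0.06, 2.45], [-1.56, 4.7], [0.09, 2.05], [-2.69, 2.69]. Speed limits (rad/s): [2.57, 2.57, 3.14, 3.14, 3.14, 3.14, 3.14].

## Interface

Orientations are given as a rotation vector (axis times angle).
In Python, from bench import ctrl, get_image, calibration gives the robot as it stands.
- The arm moves only by the tool apply_moves, never from a script. Its arguments are lists of equal length, an entry for each row: "dp": the shift along the tool's x, y, z in m, a list of three; "twist": the turn, a rotation vector about the tool's x, y, z in rad, a list of three; "fingers": the closure, from 0 (fully open) to 1 (shut). In form: {"dp": [[dx, dy, dz], ...], "twist": [[ax, ay, az], ...], "fingers": [fingers, ...]}. A call has 1 to 10 rows; each row shifts and turns the commanded pose from where the row before left it, along the tool's axes as they then stand; what a row does not reach is not made up. A row lasts 1/10 s, in which the tool goes at most 50 mm and 8.59 degrees, less where a joint would pass 70% of its speed; a pose out of reach is approached as far as the arm can. A call is refused whole if a number of a shift passes 0.05 or a number of a turn 0.15, either way. A call with a gripper value outside its range is refused whole. The fingers move at their own pace and stop on an object; "newtons" is the grip in N (left out, the last holds). Time passes only in rows, so rows that do not move let the fingers close. It gives the time, the measured TCP pose, the force, the opening and the grip force at its end, in the units of the state.
- ctrl.get_state(): the state, without advancing time (a new reading comes with each control period).
- get_image(name): name is "scene" or "top" or "wrist"; returns the picture (384x512x3 uint8, red, green, blue); there is no depth.
- calibration(name): a dict with "fx", "fy", "cx", "cy" (pixels), "k1" (the pictures are not rectified: a ray, as slopes to the right and down, at radius r is drawn at 1 + k1 r^2 times it, then the intrinsics apply), "eye" and "attitude" of the camera in the world; the wrist camera has in their place "hand_eye" (4x4, takes a point from camera to tool coordinates, whose origin is the TCP and whose axes are the flange's). Camera axes: x right, y up, looking along -z (the intrinsics and any distortion apply to the point x, -y, -z); pixel columns grow to the right and rows downward; lengths in m; the calibration is good to about 2 mm. A picture is of the moment at which its call begins: read the wrist's pose just before it. calibration takes no time and is no camera call.
- ctrl.close_job(): hands the job in; it is judged then, once.
The state is a dict: "time": time; "joint_positions": joint angles; "qd": joint speeds; "joint_torque": joint torques, N m; "position": TCP position; "tool_rot": TCP orientation; "ft_force": force on the tool from outside, world axes, zero at the start; "torque": the same for the moment, N m; "grip_width": opening from 0.0 (shut) to 1.0 (fully open); "grip_force": force on a finger pad.
Only numpy, scipy, OpenCV 4.12 (cv2) and the standard library are available. Lean on these libraries where they do the work, as an engineer would, in place of code of your own. Each camera call takes 0.05 s, during which the arm holds its last target. There are 200 camera calls.

## Task

Put the parts cups away: add the cup lying loose on the bench to the two lying in the metal trough, behind them at the open end and turned the same way, mouth towards the stop plate, and close up the row (pushing it along the trough is enough) until all three cups are fully nested in one another and the stack rests against the stop plate. Leave everything else where it is.

Things in the scene. Friction and masses are not known exactly. Their poses are not given: they have to be found in the camera images.
- trough: fixed dark steel channel with a stop plate at one end, open at the other. Origin: on the bench under the middle of the channel. Own y along the channel to the stop plate, z up. Floor 4 mm above the bench, 360 mm long (y -180 to +180 mm), 62 mm wide inside; side walls 3 mm thick, tops 18 mm above the bench
- stop (a point): foot of the stop plate's inner face, on the channel floor and centre line (trough y +180 mm, z +4 mm). The plate is upright, 62 mm tall; a lying cup meets it with the lowest part of its rim
- cup_a: white tapered cup, 75 mm long, outside diameter 71 mm at the open mouth, 47 mm 8 mm above the base, chamfered to 34 mm at the base; wall 2.5 mm, 70 g. Origin: centre of the base's outside; own z along the axis to the mouth. Lying, its origin is 21 mm above what it lies on. At the start it lies in the trough nearest the stop plate, mouth towards it
- cup_a_mouth (a point): centre of cup_a's mouth, 75 mm along its axis from its origin. A lying cup's axis rises 0.17 rad towards the mouth, so this is 34 mm above what it lies on. Two fully nested cups have their origins (and mouths) 14 to 22 mm apart along the axis
- cup_b: cup just like cup_a, same frame; at the start it lies in the trough behind cup_a (farther from the stop plate), mouth towards cup_a's base, with a gap between them.
- cup_c: cup just like cup_a, same frame; at the start it lies loose on the bench on the robot's side of the trough, turned any way within about 70 degrees of the others.
- tub: bystander: upright straight-walled white tub without taper, 72 mm diameter, 60 mm tall; origin under its centre; not one of the cups
- spool: bystander: wire spool standing flat, 64 mm diameter, 48 mm tall; origin under its centre
- driver: bystander: screwdriver, 140 mm long, yellow handle; origin under its middle
- meter: bystander: black hand-held meter lying flat, 80 x 150 x 36 mm; origin under its centre
- tape: bystander: black roll of tape lying flat, 90 mm diameter, 19 mm tall; origin under its centre
- board: bystander: green circuit board with a copper loop, 100 x 120 x 5 mm; origin under its centre
Not all that is in view belongs to the job. Leave any green look-alike of the cup_c alone.

How it is judged:
By the outcome, as a careful person would: the job done as asked, in the order asked, and still so for the second after the job is handed in, with the robot touching nothing.
It also fails if it takes over 51 s, if anything falls off the work surface, if the arm or the gripper's body presses on something with over 40 N, if the wrist force passes 120 N, or if a joint passes its speed limit or range.

## Working session

There is one attempt and no reset: what is moved stays moved. The work goes in short steps, Python scripts to look and compute and a tool call to move; the robot and the scene stay as the last step left them, time stands still between calls to the robot, and variables do not carry over. Pictures are saved under pics/ and viewed, at most 10 in all, crops included, and the job is handed in when it is done.

Besides the shell and the picture viewer there is one more tool, called after ">>>" by a JSON object that holds its "fn" and its "kwargs". apply_moves: Moves the arm, as the interface text tells. Its arguments: {"type":"object","properties":{"dp":{"type":"array"},"twist":{"type":"array"},"fingers":{"type":"array"},"newtons":{"type":"number"}},"required":["dp","twist","fingers"]}

```bash
mkdir -p pics; ls; cat > h.py <<'E'
import numpy as np, cv2
from scipy.spatial.transform import Rotation as R
from bench import ctrl,get_image,calibration
def cam(n,st=None):
    c=calibration(n)
    if 'eye' in c: 
        a=np.array(c['attitude'],float)
        M=a if a.shape==(3,3) else (R.from_rotvec(a).as_matrix() if a.size==3 else R.from_quat(a).as_matrix())
        return c,M,np.array(c['eye'])
    H=np.array(c['hand_eye']); T=R.from_rotvec(st['tool_rot']).as_matrix()
    return c,T@H[:3,:3],T@H[:3,3]+np.array(st['position'])
def ray(n,u,v,z,st=None):
    c,M,e=cam(n,st)
    d=np.array([(u-c['cx'])/c['fx'],(v-c['cy'])/c['fy']]);s=d.copy()
    for _ in range(20): s=d/(1+c['k1']*(s@s))
    r=M@np.array([s[0],-s[1],-1]); return e+r*(z-e[2])/r[2]
def proj(n,p,st=None):
    c,M,e=cam(n,st); q=M.T@(np.array(p)-e); s=np.array([q[0],-q[1]])/-q[2]; s*=1+c['k1']*(s@s)
    return s*[c['fx'],c['fy']]+[c['cx'],c['cy']]
def save(n,f,k=1.5):
    im=cv2.cvtColor(get_image(n),cv2.COLOR_RGB2BGR); cv2.imwrite('pics/'+f,cv2.resize(im,None,fx=k,fy=k,interpolation=cv2.INTER_CUBIC)); return im
E
python3 - <<'E'
from h import *
print(calibration('top'),calibration('scene'),calibration('wrist'))
save('top','t1.png');save('scene','s1.png');print(ctrl.get_state())
E
```

```text
pics
{'fx': 479.9457296651424, 'fy': 479.9457296651424, 'cx': 262.6649787245592, 'cy': 199.133792501823, 'k1': -0.19576467805186573, 'eye': array([0.40736738, 0.06895893, 1.26520246]), 'attitude': array([ 0.08159571, -0.07545222, -1.59309385])} {'fx': 355.466045247787, 'fy': 355.466045247787, 'cx': 256.81875930339885, 'cy': 190.90546890081689, 'k1': -0.028821196097859804, 'eye': array([0.84769074, 0.54707438, 0.86720604]), 'attitude': array([0.23046655, 0.79413594, 2.41799211])} {'fx': 340.95968599441943, 'fy': 340.95968599441943, 'cx': 252.9383336635938, 'cy': 185.77229737252438, 'k1': -0.010554983938651067, 'hand_eye': array([[ 3.00427160e-04,  9.65762859e-01,  2.59426307e-01,
         7.22883204e-02],
       [ 9.99999650e-01, -8.74851080e-05, -8.32364263e-04,
        -1.09414022e-04],
       [-7.81170552e-04,  2.59426467e-01, -9.65762548e-01,
        -1.62475545e-01],
       [ 0.00000000e+00,  0.00000000e+00,  0.00000000e+00,
         1.00000000e+00]])}
{'time': 0.1, 'joint_positions': array([ 1.13406881,  0.32174871, -0.07009039,  1.45151727,  0.02257698,
        1.37082117, -0.05689616]), 'qd': array([ 0.00116728, -0.00140411, -0.00070836,  0.00018474, -0.00110114,
        0.00011025,  0.00166529]), 'joint_torque': array([-1.04958883e-04, -4.92573524e+01, -4.05606637e-01, -3.13403535e+01,
       -6.41554850e-02,  3.94345319e-02,  3.83309555e-05]), 'position': array([ 0.28296623, -0.5846333 ,  0.22158898]), 'tool_rot': array([-3.06049825e+00, -7.01856490e-01,  7.03446249e-04]), 'ft_force': array([ 0.50931963, -0.15705144,  0.13473688]), 'torque': array([-0.0222479 ,  0.03121008,  0.04458694]), 'grip_force': 0.0, 'grip_width': 1.0013935327345365}
```

View pics/t1.png

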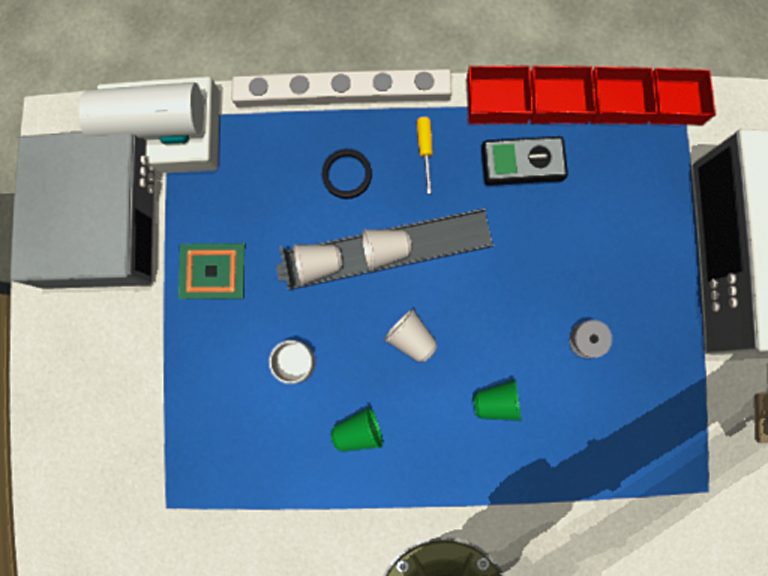

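View pics/s1.png

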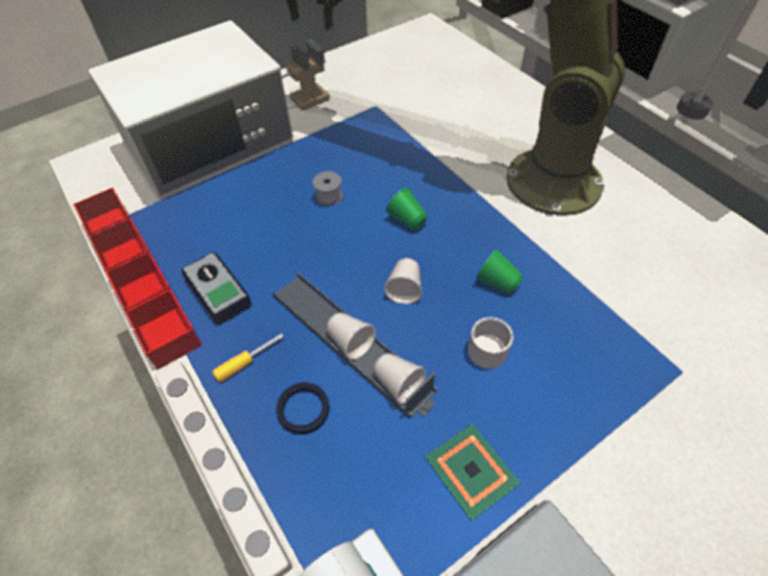

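The top view shows the trough from the stop plate (285,270) to the open end (490,228). Cup_a is at (318,262), cup_b at (388,245), and cup_c has its mouth at (400,325) and its base at (428,355). I'll enlarge it.

```bash
python3 - <<'E'
import cv2
im=cv2.imread('pics/t1.png'); im=cv2.resize(im,(512,384),interpolation=cv2.INTER_AREA)
c=im[130:246,180:336]; cv2.imwrite('pics/t2.png',cv2.resize(c,None,fx=5,fy=5,interpolation=cv2.INTER_CUBIC))
E
```

```text
(no output)
```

View pics/t2.png

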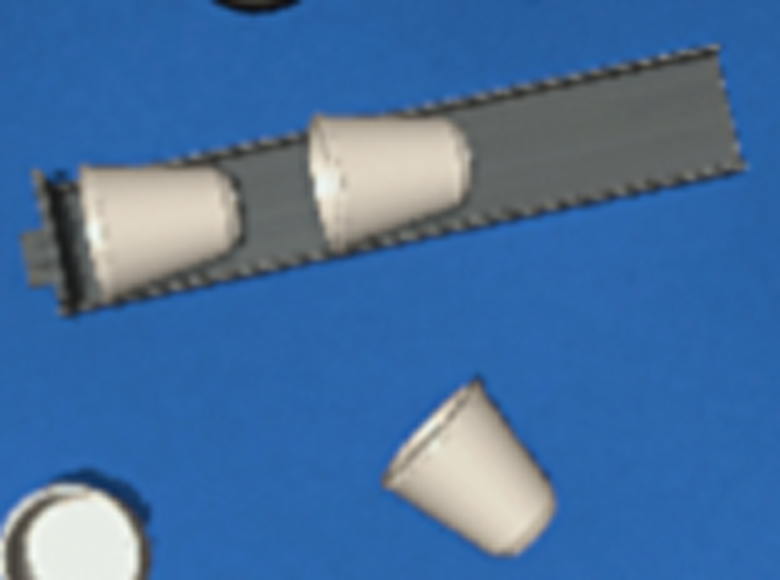

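The enlarged crop gives: trough open-end corners (718,46) and (743,168), lower wall to (110,302), upper wall at (155,163). Cup_c rim ends are (478,380) and (387,485), and its base ends are (553,505) and (505,555).

```bash
python3 - <<'E'
from h import *
r=lambda x,y,z: ray('top',180+(x-2)/5,130+(y-2)/5,z)
A=r(718,46,.018);B=r(743,168,.018);C=r(110,302,.018);D=r(155,163,.018)
print('open',A,B,np.linalg.norm(A-B),'mid',(A+B)/2)
for a,b in((B,C),(A,D)): print(np.degrees(np.arctan2(*(b-a)[:2])), b-a)
for nm,m1,m2,b1,b2,zz in(('c',(478,380),(387,485),(553,505),(505,555),0),('a',(82,168),(103,303),(232,175),(236,245),.004),('b',(315,115),(340,250),(462,125),(463,205),.004)):
    m1=r(*m1,.034+zz);m2=r(*m2,.034+zz);b1=r(*b1,.023+zz);b2=r(*b2,.023+zz)
    M=(m1+m2)/2;b=(b1+b2)/2
    print(nm,'mouth',M,np.linalg.norm(m1-m2),'base',b,np.linalg.norm(b1-b2),'axis deg from +y toward +x',np.degrees(np.arctan2(*(M-b)[:2])),np.linalg.norm(M-b))
    d=(m1-m2);print(np.degrees(np.arctan2(-d[1],d[0]))) 
st=ctrl.get_state();print(R.from_rotvec(st['tool_rot']).as_matrix().round(3))
E
```

```text
open [ 0.68950951 -0.09241312  0.018     ] [ 0.62336413 -0.10299394  0.018     ] 0.06698630969642373 mid [ 0.65643682 -0.09770353  0.018     ]
-10.69236292145326 [-0.06328106  0.3351504   0.        ]
-10.576577423182515 [-0.05601947  0.30001565  0.        ]
c mouth [0.48655556 0.06447262 0.034     ] 0.07150420770982721 base [0.43551737 0.0158019  0.023     ] 0.03587128211648928 axis deg from +y toward +x 46.36016295734177 0.0713774213716338
42.235926317259974
a mouth [0.59275228 0.23841092 0.038     ] 0.07185802773540438 base [0.60583343 0.16538704 0.027     ] 0.03711747003256322 axis deg from +y toward +x -10.155978588872872 0.07499734991143911
-8.357641950382494
b mouth [0.61736303 0.11581101 0.038     ] 0.07220062951587113 base [0.62669344 0.04540322 0.027     ] 0.04248188345345034 axis deg from +y toward +x -7.548825687651086 0.07187011303601595
-9.265533495853923
[[ 0.9    0.436 -0.001]
 [ 0.436 -0.9    0.002]
 [-0.    -0.002 -1.   ]]
```

>>> {"fn": "apply_moves", "kwargs": {"dp": [[0.0274,-0.0303,0],[0.0274,-0.0303,0],[0.0274,-0.0303,0],[0.0274,-0.0303,0],[0.0274,-0.0303,0],[0.0274,-0.0303,0],[0.0274,-0.0303,0],[0.0274,-0.0303,0],[0.0274,-0.0303,0],[0.0274,-0.0303,0]], "twist": [[0,0,0],[0,0,0],[0,0,0],[0,0,0],[0,0,0],[0,0,0],[0,0,0],[0,0,0],[0,0,0],[0,0,0]], "fingers": [0,0,0,0,0,0,0,0,0,0], "newtons": 20}}

```text
time: 1.1
position: [0.3977, -0.1912, 0.2223]
tool_rot: [3.062, 0.702, -0.001]
ft_force: [0.9, 0.8, 0.6]
grip_width: 1.001
grip_force: 0.0
```

>>> {"fn": "apply_moves", "kwargs": {"dp": [[0.0274,-0.0303,0],[0.0274,-0.0303,0],[0.0274,-0.0303,0],[0.0274,-0.0303,0],[0.0274,-0.0303,0],[0.0274,-0.0303,0],[0,0,0],[0,0,0],[0,0,0],[0,0,0]], "twist": [[0,0,0],[0,0,0],[0,0,0],[0,0,0],[0,0,0],[0,0,0],[0,0,-0.115],[0,0,-0.115],[0,0,-0.115],[0,0,0]], "fingers": [0,0,0,0,0,0,0,0,0,0]}}

```text
time: 2.1
position: [0.4663, 0.0424, 0.2222]
tool_rot: [-2.896, -1.218, 0.001]
ft_force: [-0.3, -1.6, -0.1]
grip_width: 1.0
grip_force: 0.0
```

```bash
python3 - <<'E'
from h import *
st=ctrl.get_state();print(st['time'],st['position'],st['joint_positions'],R.from_rotvec(st['tool_rot']).as_matrix().round(3))
save('wrist','w1.png')
E
```

```text
2.1 [0.46625737 0.04239288 0.22219178] [ 0.57595407 -0.05296791 -0.69171528  1.86009613 -0.03489929  1.32317429
 -0.88090863] [[ 0.699  0.715 -0.001]
 [ 0.715 -0.699 -0.   ]
 [-0.001 -0.001 -1.   ]]
```

View pics/w1.png

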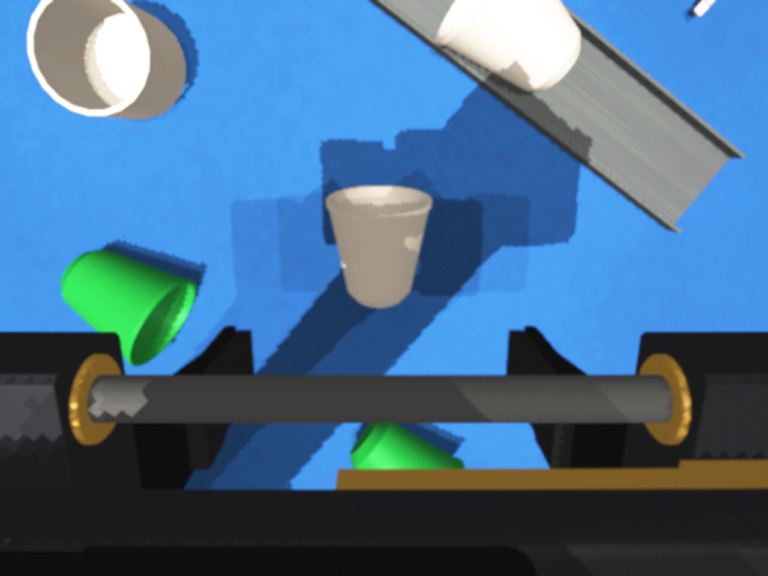

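The wrist view shows cup_c in line with the tool: rim ends (327,201) and (432,201), base centre (380,305). The nearest green cup edge is at (195,290). The trough's open-end corners are (743,155) and (677,231).

```bash
python3 - <<'E'
from h import *
st=ctrl.get_state();T=R.from_rotvec(st['tool_rot']).as_matrix();p0=np.array(st['position'])
f=lambda x,y,z: ray('wrist',(x-.25)/1.5,(y-.25)/1.5,z,st)
for n,q in(('rimL',(327,201,.034)),('rimR',(432,201,.034)),('rimtop',(380,186,.069)),('base',(380,305,.01)),('green',(195,290,.03)),('greenrim',(130,362,.01)),('trA',(743,155,.018)),('trB',(677,231,.018))):
    P=f(*q);print(n,P.round(4),'tool',(T.T@(P-p0)).round(4))
E
```

```text
rimL [0.4642 0.0905 0.034 ] tool [ 0.033  -0.0352  0.1882]
rimR [0.5153 0.0403 0.034 ] tool [0.033  0.0364 0.1882]
rimtop [0.4991 0.0745 0.069 ] tool [0.046  0.0009 0.1532]
base [0.4323 0.0064 0.01  ] tool [-0.0493  0.001   0.2123]
green [0.3495 0.113  0.03  ] tool [-0.0315 -0.1328  0.1923]
greenrim [0.2572 0.1119 0.01  ] tool [-0.097  -0.1978  0.2124]
trA [ 0.693  -0.0916  0.018 ] tool [0.0636 0.2556 0.2041]
trB [ 0.6277 -0.103   0.018 ] tool [0.0097 0.217  0.2042]
```

>>> {"fn": "apply_moves", "kwargs": {"dp": [[0.001,0.001,0.034],[0,0,0.034],[0,0,0.034],[0,0,0.034],[0,0,0.034],[0,0,0.024],[0,0,0.01],[0,0,0],[0,0,0],[0,0,0]], "twist": [[0,0,0],[0,0,0],[0,0,0],[0,0,0],[0,0,0],[0,0,0],[0,0,0],[0,0,0],[0,0,0],[0,0,0]], "fingers": [0,0,0,0,0,0,0,0,0.5,0.5], "newtons": 25}}

```text
time: 3.15
position: [0.4693, 0.0423, 0.02]
tool_rot: [2.895, 1.216, 0.004]
ft_force: [0.9, -0.2, 0.7]
grip_width: 0.894
grip_force: 0.0
```

>>> {"fn": "apply_moves", "kwargs": {"dp": [[0,0,0],[0,0,0],[0,0,0],[0,0,0],[0,0,0],[0,0,0]], "twist": [[0,0,0],[0,0,0],[0,0,0],[0,0,0],[0,0,0],[0,0,0]], "fingers": [0.8,0.8,0.8,0.8,0.8,0.8], "newtons": 25}}

```text
time: 3.75
position: [0.4686, 0.0423, 0.0192]
tool_rot: [2.895, 1.217, 0.001]
ft_force: [-0.3, -1.1, 6.4]
grip_width: 0.698
grip_force: 24.7
```

>>> {"fn": "apply_moves", "kwargs": {"dp": [[0,0,-0.02],[0,0,-0.03],[0,0,-0.03],[0.017,0.0316,0],[0.017,0.0316,0],[0.017,0.0316,0],[0.017,0.0316,0],[0.017,0.0316,0],[0,0,0],[0,0,0]], "twist": [[0,0,0],[0,0,0],[0,0,0],[0,0,0],[0,0,0],[0,0,0],[0,0,0],[0,0,0],[0,0,-0.12],[0,0,-0.12]], "fingers": [0.8,0.8,0.8,0.8,0.8,0.8,0.8,0.8,0.8,0.8]}}

```text
time: 4.75
position: [0.6406, -0.008, 0.0971]
tool_rot: [-2.725, -1.559, 0.002]
ft_force: [0.8, 0.6, -1.1]
grip_width: 0.698
grip_force: 24.6
```

>>> {"fn": "apply_moves", "kwargs": {"dp": [[0,0,0],[0,0,0],[0,0,0],[0,0,0],[0,0,0],[0,0,0],[0,0,0],[0,0,0]], "twist": [[0,0,-0.12],[0,0,-0.12],[0,0,-0.12],[0,0,-0.12],[0,0,-0.12],[0,0,-0.12],[0,0,0],[0,0,0]], "fingers": [0.8,0.8,0.8,0.8,0.8,0.8,0.8,0.8]}}

```text
time: 5.55
position: [0.64, -0.0077, 0.098]
tool_rot: [-2.01, -2.414, 0.001]
ft_force: [-0.1, -0.3, -0.3]
grip_width: 0.701
grip_force: 24.6
```

```bash
python3 - <<'E'
from h import *
st=ctrl.get_state();print(st['time'],st['position'],st['ft_force'],R.from_rotvec(st['tool_rot']).as_matrix().round(3))
save('wrist','w2.png')
E
```

```text
5.55 [ 0.64002625 -0.00770736  0.09799573] [-0.10477269 -0.30724204 -0.25397986] [[-0.181  0.983 -0.001]
 [ 0.983  0.181  0.   ]
 [ 0.    -0.001 -1.   ]]
```

View pics/w2.png

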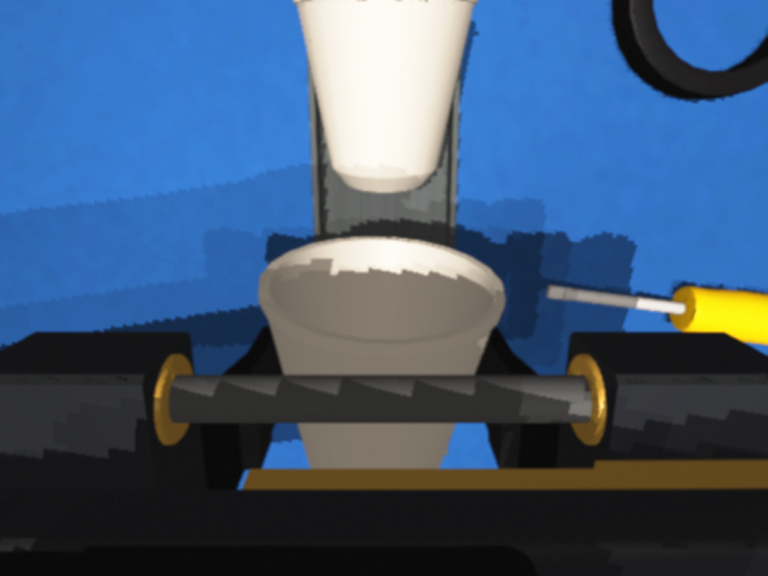

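Wrist view: cup_c is held straight with its rim centred at column 382. The trough centre is at about 386, so it sits roughly 3 mm towards +y of the tool. Cup_b's base is at (385,190), clear ahead.

>>> {"fn": "apply_moves", "kwargs": {"dp": [[0,0.0025,0.025],[0,0,0.025],[0,0,0.015],[0,0,0.008],[0,0,0],[0,0,0]], "twist": [[0,0,0],[0,0,0],[0,0,0],[0,0,0],[0,0,0],[0,0,0]], "fingers": [0.8,0.8,0.8,0.8,0.8,0.8]}}

```text
time: 6.2
position: [0.6434, -0.0069, 0.0264]
tool_rot: [2.006, 2.416, 0.001]
ft_force: [0.4, 0.3, -0.9]
grip_width: 0.7
grip_force: 24.6
```

>>> {"fn": "apply_moves", "kwargs": {"dp": [[0.01,0,0],[0.01,0,0],[0.01,0,0],[0.01,0,0],[0.01,0,0],[0.01,0,0],[0.01,0,0],[0.01,0,0],[0,0,0]], "twist": [[0,0,0],[0,0,0],[0,0,0],[0,0,0],[0,0,0],[0,0,0],[0,0,0],[0,0,0],[0,0,0]], "fingers": [0.8,0.8,0.8,0.8,0.8,0.8,0.8,0.8,0.8]}}

```text
time: 7.1
position: [0.6274, 0.0741, 0.0256]
tool_rot: [-2.003, -2.419, -0.001]
ft_force: [-0.1, 0.4, -0.4]
grip_width: 0.702
grip_force: 24.6
```

```bash
python3 - <<'E'
from h import *
st=ctrl.get_state();print(st['time'],st['position'],st['ft_force'])
save('wrist','w3.png')
E
```

```text
7.1 [0.62740902 0.0740868  0.02555181] [-0.07254752  0.40544613 -0.43138273]
```

View pics/w3.png

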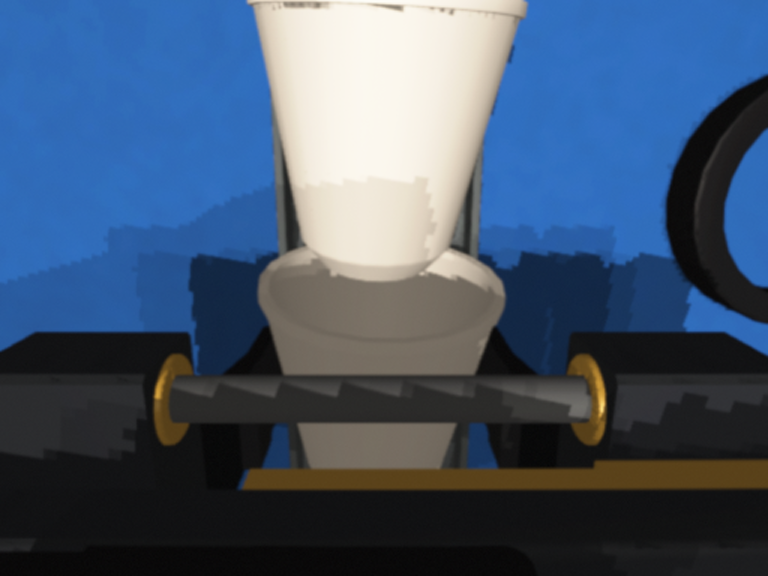

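Cup_b's base (380,275) is starting to enter cup_c's mouth. I'll lower the last 2 mm and carry on.

>>> {"fn": "apply_moves", "kwargs": {"dp": [[0,0,0.0015],[0.01,0,0],[0.01,0,0],[0.01,0,0],[0.01,0,0],[0.01,0,0],[0,0,0]], "twist": [[0,0,0],[0,0,0],[0,0,0],[0,0,0],[0,0,0],[0,0,0],[0,0,0]], "fingers": [0.8,0.8,0.8,0.8,0.8,0.8,0.8], "newtons": 35}}

```text
time: 7.85
position: [0.618, 0.1238, 0.0242]
tool_rot: [-2.002, -2.42, -0.002]
ft_force: [0.1, 0.9, -1.1]
grip_width: 0.692
grip_force: 34.4
```

>>> {"fn": "apply_moves", "kwargs": {"dp": [[0.01,0,0],[0.01,0,0],[0.01,0,0],[0.01,0,0],[0,0,0]], "twist": [[0,0,0],[0,0,0],[0,0,0],[0,0,0],[0,0,0]], "fingers": [0.8,0.8,0.8,0.8,0.8]}}

```text
time: 8.35
position: [0.6107, 0.1628, 0.0242]
tool_rot: [-2.002, -2.419, -0.002]
ft_force: [-0.6, 0.5, -2.5]
grip_width: 0.694
grip_force: 34.4
```

```bash
python3 - <<'E'
from h import *
st=ctrl.get_state();print(st['time'],st['position'],st['ft_force'],(st['position'][:2]-np.array([.659,-.0975]))@[-.184,.983])
im=save('wrist','w4.png',1);b=cv2.cvtColor(get_image('scene'),cv2.COLOR_RGB2BGR)[175:295,180:310]
cv2.imwrite('pics/w4.png',np.hstack([cv2.resize(im,(400,300)),cv2.resize(b,(325,300),interpolation=cv2.INTER_CUBIC)]))
E
```

```text
8.35 [0.61069175 0.16282886 0.02420477] [-0.63147094  0.54154469 -2.47631443] 0.2647919873007653
```

View pics/w4.png

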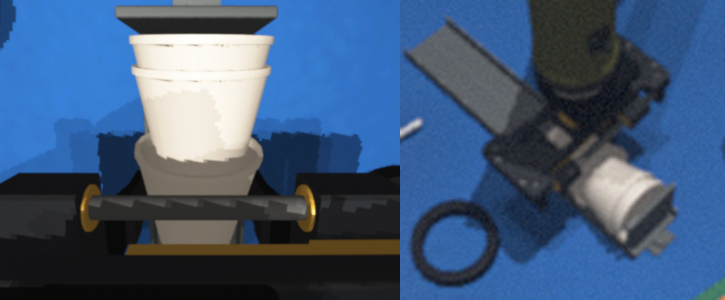

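Cups a and b are nested near the stop plate, with rims at (203,40) and (201,72). Cup_c, with its rim at row 140, is still about 30 mm short, so I'll push on gently.

>>> {"fn": "apply_moves", "kwargs": {"dp": [[0.007,0,0],[0.007,0,0],[0.006,0,0],[0,0,0]], "twist": [[0,0,0],[0,0,0],[0,0,0],[0,0,0]], "fingers": [0.8,0.8,0.8,0.8]}}

```text
time: 8.85
position: [0.6073, 0.1815, 0.0242]
tool_rot: [-2.004, -2.418, -0.001]
ft_force: [-0.6, 0.2, -2.7]
grip_width: 0.692
grip_force: 34.4
```

>>> {"fn": "apply_moves", "kwargs": {"dp": [[0.004,0,0],[0.004,0,0],[0,0,0]], "twist": [[0,0,0],[0,0,0],[0,0,0]], "fingers": [0.8,0.8,0.8]}}

```text
time: 9.15
position: [0.6061, 0.1884, 0.0241]
tool_rot: [-2.006, -2.418, -0.001]
ft_force: [0.3, -0.2, -2.8]
grip_width: 0.693
grip_force: 34.4
```

>>> {"fn": "apply_moves", "kwargs": {"dp": [[0.003,0,0],[0.003,0,0],[0,0,0]], "twist": [[0,0,0],[0,0,0],[0,0,0]], "fingers": [0.8,0.8,0.8]}}

```text
time: 9.45
position: [0.6057, 0.1918, 0.0239]
tool_rot: [2.006, 2.415, -0.003]
ft_force: [0.8, -4.0, -1.5]
grip_width: 0.687
grip_force: 34.8
```

>>> {"fn": "apply_moves", "kwargs": {"dp": [[0.003,0,0],[0.003,0,0],[0,0,0]], "twist": [[0,0,0],[0,0,0],[0,0,0]], "fingers": [0.8,0.8,0.8]}}

```text
time: 9.75
position: [0.6058, 0.1926, 0.0243]
tool_rot: [2.007, 2.409, -0.011]
ft_force: [-0.1, -12.8, 3.2]
grip_width: 0.696
grip_force: 35.4
```

```bash
python3 - <<'E'
from h import *
st=ctrl.get_state();print(st['time'],st['position'],st['ft_force'],(st['position'][:2]-np.array([.659,-.0975]))@[-.184,.983])
im=save('wrist','w5.png',1)[0:260,100:420];cv2.imwrite('pics/w5.png',cv2.resize(im,None,fx=2.3,fy=2.3,interpolation=cv2.INTER_CUBIC))
E
```

```text
9.75 [0.60584935 0.19257251 0.02427438] [ -0.06656459 -12.84901907   3.21315857] 0.29492099957302986
```

View pics/w5.png

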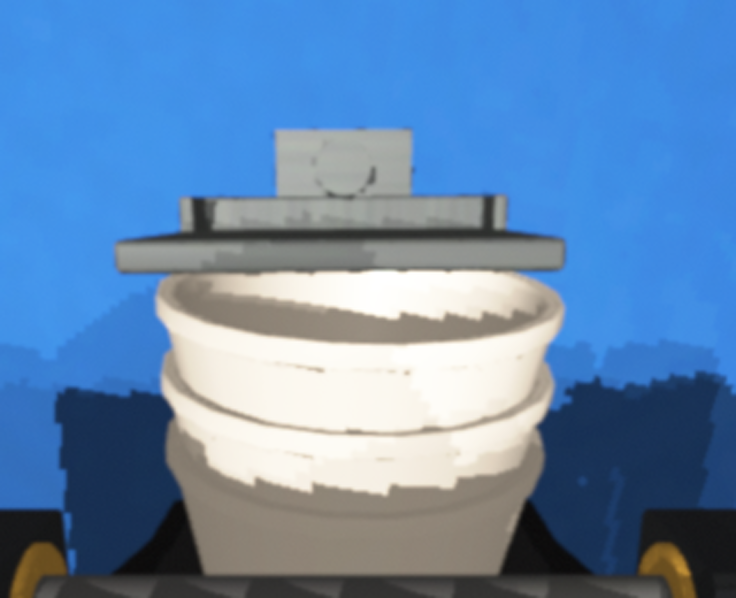

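All three cups are nested close together, with rims at rows about 340, 430 and 510. Cup_a is close to the plate but the stack looks slightly tipped up by the push. I'll release, lift, back off and look.

>>> {"fn": "apply_moves", "kwargs": {"dp": [[-0.004,0,0],[0,0,0],[0,0,0],[0,0,0],[0,0,0],[0,0,-0.03],[0,0,-0.04],[0,0,-0.04],[-0.045,0,0],[-0.045,0,0]], "twist": [[0,0,0],[0,0,0],[0,0,0],[0,0,0],[0,0,0],[0,0,0],[0,0,0],[0,0,0],[0,0,0],[0,0,0]], "fingers": [0.25,0,0,0,0,0,0,0,0,0]}}

```text
time: 10.8
position: [0.6222, 0.109, 0.1363]
tool_rot: [1.999, 2.421, 0.005]
ft_force: [1.4, -2.3, -1.3]
grip_width: 0.997
grip_force: 0.0
```

>>> {"fn": "apply_moves", "kwargs": {"dp": [[-0.03,0,0],[-0.03,0,0],[0,0,0],[0,0,0],[0,0,0]], "twist": [[0,0,0],[0,0,0],[0,0,0],[0,0,0],[0,0,0]], "fingers": [1,1,1,1,1]}}

```text
time: 11.3
position: [0.6321, 0.0502, 0.1341]
tool_rot: [-2.003, -2.419, -0.001]
ft_force: [0.2, -0.3, -0.2]
grip_width: 0.631
grip_force: 0.0
```

```bash
python3 - <<'E'
from h import *
st=ctrl.get_state();print(st['time'],st['position'],st['ft_force'],st['grip_width'],(st['position'][:2]-np.array([.659,-.0975]))@[-.184,.983])
w=save('wrist','w6.png',1);s=cv2.cvtColor(get_image('scene'),cv2.COLOR_RGB2BGR)[205:285,215:305]
cv2.imwrite('pics/w6.png',np.hstack([cv2.resize(w[0:240,130:370],(400,400),interpolation=cv2.INTER_CUBIC),cv2.resize(s,(400,400),interpolation=cv2.INTER_CUBIC)]))
E
```

```text
11.3 [0.63207656 0.05024458 0.1341471 ] [ 0.18929777 -0.2709531  -0.21174308] 0.6308881144912828 0.15018683416715245
```

View pics/w6.png

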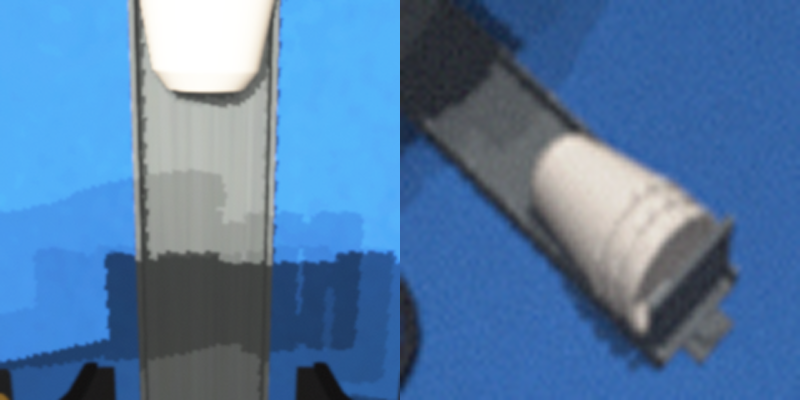

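Released: the stack lies flat in the trough with three rims close together and the front rim near the stop plate. To seat it I'll tilt the shut fingers tip-forward and push low on the base, watching the force.

>>> {"fn": "apply_moves", "kwargs": {"dp": [[0,0,0],[0,0,0],[-0.0086,0,0.0277],[-0.0086,0,0.0277],[-0.0086,0,0.0277],[-0.0086,0,0.0277],[0.0167,0,0.0052],[0.0167,0,0.0052],[0.0167,0,0.0052],[0,0,0]], "twist": [[0,0.15,0],[0,0.15,0],[0,0,0],[0,0,0],[0,0,0],[0,0,0],[0,0,0],[0,0,0],[0,0,0],[0,0,0]], "fingers": [1,1,1,1,1,1,1,1,1,1]}}

```text
time: 12.4
position: [0.6222, 0.1058, 0.0206]
tool_rot: [-1.842, -2.236, -0.284]
ft_force: [-0.3, -0.1, -0.5]
grip_width: 0.004
grip_force: 0.0
```

>>> {"fn": "apply_moves", "kwargs": {"dp": [[0.01,0,0.003],[0.01,0,0.003],[0.005,0,0.0015],[0,0,0]], "twist": [[0,0,0],[0,0,0],[0,0,0],[0,0,0]], "fingers": [1,1,1,1]}}

```text
time: 12.8
position: [0.6177, 0.1262, 0.0184]
tool_rot: [-1.849, -2.231, -0.28]
ft_force: [-0.3, -0.2, -0.2]
grip_width: 0.005
grip_force: 0.0
```

>>> {"fn": "apply_moves", "kwargs": {"dp": [[0.005,0,0.0015],[0.005,0,0.0015],[0,0,0]], "twist": [[0,0,0],[0,0,0],[0,0,0]], "fingers": [1,1,1]}}

```text
time: 13.1
position: [0.6158, 0.1363, 0.0183]
tool_rot: [-1.85, -2.23, -0.28]
ft_force: [-0.2, 1.1, 0.0]
grip_width: 0.005
grip_force: 0.0
```

>>> {"fn": "apply_moves", "kwargs": {"dp": [[0.003,0,0.001],[0.003,0,0.001],[0,0,0]], "twist": [[0,0,0],[0,0,0],[0,0,0]], "fingers": [1,1,1]}}

```text
time: 13.4
position: [0.6155, 0.1404, 0.018]
tool_rot: [-1.853, -2.23, -0.279]
ft_force: [0.1, -3.9, 0.4]
grip_width: 0.005
grip_force: 1.3
```

>>> {"fn": "apply_moves", "kwargs": {"dp": [[0.003,0,0.001],[0.003,0,0.001],[0,0,0]], "twist": [[0,0,0],[0,0,0],[0,0,0]], "fingers": [1,1,1]}}

```text
time: 13.7
position: [0.6163, 0.1412, 0.0174]
tool_rot: [-1.861, -2.232, -0.275]
ft_force: [1.2, -11.9, 2.2]
grip_width: 0.008
grip_force: 5.6
```

>>> {"fn": "apply_moves", "kwargs": {"dp": [[0.003,0,0.001],[0.003,0,0.001],[0,0,0]], "twist": [[0,0,0],[0,0,0],[0,0,0]], "fingers": [1,1,1]}}

```text
time: 14.0
position: [0.6172, 0.1418, 0.0169]
tool_rot: [-1.868, -2.234, -0.271]
ft_force: [2.5, -20.2, 4.4]
grip_width: 0.008
grip_force: 9.8
```

It's firm at 20 N with no further travel, so the stack is against the stop. I'll back off and verify.

>>> {"fn": "apply_moves", "kwargs": {"dp": [[-0.01,0,-0.003],[-0.03,0,-0.009],[-0.03,0,-0.009],[0.012,0,-0.038],[0.012,0,-0.038],[0.012,0,-0.038],[0.012,0,-0.038],[-0.04,0,-0.012],[-0.04,0,-0.012],[-0.04,0,-0.012]], "twist": [[0,0,0],[0,0,0],[0,0,0],[0,0,0],[0,0,0],[0,0,0],[0,0,0],[0,0,0],[0,0,0],[0,0,0]], "fingers": [1,1,1,1,1,1,1,1,1,1]}}

```text
time: 15.0
position: [0.6491, -0.0402, 0.1762]
tool_rot: [-1.849, -2.231, -0.281]
ft_force: [0.9, -0.6, 0.5]
grip_width: 0.006
grip_force: 0.0
```

>>> {"fn": "apply_moves", "kwargs": {"dp": [[-0.04,0,-0.012],[-0.04,0,-0.012],[-0.04,0,-0.012],[0,0,0],[0,0,0]], "twist": [[0,0,0],[0,0,0],[0,0,0],[0,0,0],[0,0,0]], "fingers": [1,1,1,1,1]}}

```text
time: 15.5
position: [0.672, -0.1635, 0.1738]
tool_rot: [-1.852, -2.226, -0.282]
ft_force: [-0.3, 1.0, -0.4]
grip_width: 0.005
grip_force: 0.0
```

```bash
python3 - <<'E'
from h import *
st=ctrl.get_state();print(st['time'],st['position'],st['ft_force'])
t=cv2.cvtColor(get_image('top'),cv2.COLOR_RGB2BGR);s=cv2.cvtColor(get_image('scene'),cv2.COLOR_RGB2BGR)
cv2.imwrite('pics/f.png',np.hstack([cv2.resize(t[155:200,180:240],(480,360),interpolation=cv2.INTER_CUBIC),cv2.resize(s[120:300,130:350],(320,262))[:,:] if 0 else cv2.resize(s[215:283,230:290],(318,360),interpolation=cv2.INTER_CUBIC)]))
cv2.imwrite('pics/full.png',np.hstack([t,s])[:, :])
E
```

```text
15.5 [ 0.67198818 -0.1635216   0.17376647] [-0.34705282  1.03952447 -0.38397321]
```

View pics/f.png

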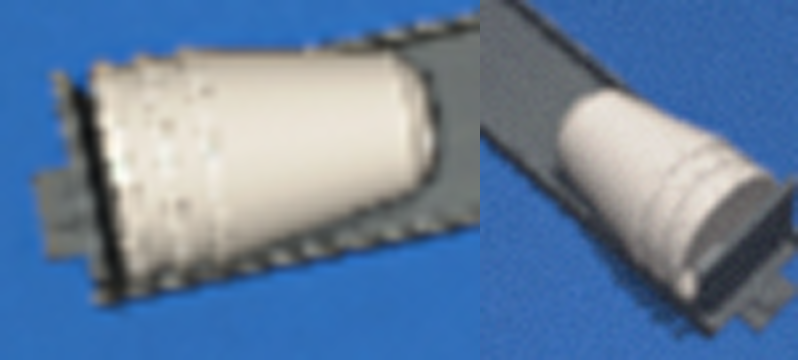

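The final views show the three rims evenly spaced by about 14–15 mm (top crop columns 97, 140, 185), with cup_a's rim against the plate. The base contact position also fits a fully nested stack, so I'm handing in.

```bash
python3 -c "
from bench import ctrl
print(ctrl.close_job())"
```

```text
the job is handed in; nothing more can be done
None
```

I put cup_c behind the other two, mouth towards the stop plate, and pushed the row until all three cups were nested against the plate; I handed the job in at about 15.6 s of the 51 s, with no verdict returned.

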